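# Scrub the sample cup, then unhitch its cradle and hold it tipped to drain

## Task

Take the long brush out of its holder, scrub the steel cup in the rinse cradle with two full up-and-down strokes (each time right down to the bottom and back up to at least the upper half, still inside the cup) and stand the brush back in its holder. Then pull the hitch latch sideways by its knob against its spring, lift the tongue off the ball, and raise it until the tongue and cup are tipped by about 36 degrees. Finish while holding it there, still gripping it, with nothing else propping it up; leave the other things on the bench where they are.

Things in the scene. Friction and masses are not known exactly. Their poses are not given: they have to be found in the camera images.
- cradle: Rinse cradle screwed to the bench: white base plate 130 x 310 x 8 mm (x by y). Origin: centre of the plate's underside; z up, y along the plate from ball mount to hinge. In its frame (mm): hinge axis parallel to x at y 110, z 70; cup at x 0, y 20; ball at y -100; a steel trough 86 x 100, top at z 42, under the hinge (y 80 to 180).
- hinge (a point): Point on the tongue's hinge axis, midway between its two cheeks (cradle frame x = 0, y = 110, z = 70 mm). Does not move.
- tongue (a joint): Angle in rad of the tongue with its cup: 0 = level, coupler on the ball; grows as the coupler end rises about the hinge, cup tipping towards the hinge (limit 1.05). Loose hinge: falls back if let go. Lifting it at the knob takes about 2 to 4 N. Cannot rise while the latch is in. The tongue is a grey fork 98 mm wide, 18 mm thick, past both sides of the cup to the coupler.
- latch (a joint): Sideways travel of the latch in m: 0 = locked, 0.018 = end stop; the ball is free from about 0.012. The latch is a steel plate on the coupler's -x side, two prongs under the ball, a stem up to the knob; it travels along the cradle's -x, out of the coupler. Spring: 3 N at 0 to 9 N at 0.018; springs home if let go.
- latch_knob (a point): Centre of the latch knob: black barrel 26 mm in diameter, 24 mm long, axis along the pull (cradle x), flat ends, on an 8 x 14 mm stem. At rest at cradle x -34, y -100, z 132 mm, 33 mm above the coupler's top. Pull it along cradle -x; raised, it runs on an arc about the hinge axis (210 mm along, 62 mm above it) and may turn between the fingers.
- ball (a point): Centre of the hitch ball, steel, 36 mm in diameter, on its neck, 70 mm above the bench. Does not move. The coupler at the tongue's end, a grey box 56 x 56 mm, top 99 mm above the bench, sits over it.
- cup_floor (a point): Centre of the cup's inner floor, z along the cup's axis (up when level). Steel cup fixed in the tongue: inner diameter 60 mm at the floor, 66 mm at the rim, 96 mm deep, wall 3 mm; floor 24 mm and rim 120 mm above the bench when level.
- holder_floor (a point): Centre of the inner floor of the square aluminium brush holder (54 mm outside, 46 mm inside, 70 mm high, screwed to the bench on an 80 mm foot plate 3 mm thick). The floor is 4 mm above the bench.
- brush_handle (a point): Grip point of the long cup brush, 30 mm below its top: white handle 22 mm in diameter and 95 mm long, 175 mm above the brush's foot. Stands upright in the holder at the start. z along the brush, up.
- brush: The whole brush, 205 mm long, about 80 g: ribbed round head 70 mm long and 34 mm in diameter (core 30 mm, flat foot), thin steel neck, then the handle from 110 to 205 mm. Origin: centre of its flat foot, z up along the handle.
- brush_foot (a point): Centre of the brush's flat foot (same point as the brush's origin).
- jar: Bystander: clear round sample jar, 60 mm in diameter, 75 mm high. Origin under its centre.
- dish: Bystander: clear shallow dish, 90 mm across, 16 mm high.
- small_tray: Bystander: black cell tray 85 x 58 x 14 mm.
- big_tray: Bystander: black cell tray 190 x 130 x 16 mm.
- squeeze: Bystander: white squeeze bottle, 64 mm in diameter, 160 mm high.
- spatula: Bystander: steel spatula, 180 mm long, lying flat.
- mug: Bystander: white mug, 80 mm across, 90 mm high.
There are look-alikes about, which are no part of the job. What is shaped like the brush but yellow is not meant.

How it is judged:
On the way, in this order (a step that is already met when the one before it is completed fails the run):
1. brush foot at the bottom of the cup (within 16 mm of the floor) (horizontal distance between brush_foot and cup_floor below 0.025 m and z of brush_foot in the frame of cup_floor between -0.006 and 0.016 m), for 0.05 s.
2. brush drawn up inside the cup (foot 45 to 100 mm above the floor) (horizontal distance between brush_foot and cup_floor below 0.025 m and z of brush_foot in the frame of cup_floor between 0.045 and 0.1 m), for 0.05 s.
3. brush down at the bottom a second time (all of step 1), for 0.05 s.
4. brush drawn up a second time (all of step 2), for 0.05 s.
5. brush back in its holder, upright and let go, the tongue still latched down (horizontal distance between brush_foot and holder_floor below 0.016 m and z of brush_foot in the frame of holder_floor below 0.012 m and angle between brush_foot's own z axis and vertical below 0.25 rad and contact force between the fingers and brush below 0.1 N and value of joint tongue below 0.05 rad and value of joint latch below 0.006 m), for 0.2 s.
6. latch pulled sideways until the ball is free (value of joint latch above 0.01 m), for 0.1 s.
7. tongue lifted off the ball (value of joint tongue above 0.2 rad), for 0.1 s.
At the end, for the whole second after the job is handed in: Gripper holds the tongue still (over 1 N of finger contact), raised 0.50 to 0.76 rad; brush let go in its holder: foot within 16 mm of the holder's centre and 12 mm of its floor, tilted under 0.25 rad, not touching the cradle; no bystander moved 40 mm (value of joint tongue between 0.5 and 0.76 rad and velocity of joint tongue between -0.06 and 0.06 rad/s and contact force between the fingers and cradle above 1 N and contact force between brush and cradle below 0.1 N and horizontal distance between brush_foot and holder_floor below 0.016 m and z of brush_foot in the frame of holder_floor below 0.012 m and angle between brush_foot's own z axis and vertical below 0.25 rad and contact force between the fingers and brush below 0.1 N and distance of each of jar, dish, small_tray, big_tray, squeeze, spatula, mug from where it was at the start of the episode below 0.04 m); the arm keeps its last pose, push and grip.
It fails at once if a bystander was pushed more than 40 mm from its place (distance of any of jar, dish, small_tray, big_tray, squeeze, spatula, mug from where it was at the start of the episode above 0.04 m).
It also fails if it takes over 61 s, if anything falls off the work surface, if the arm or the gripper's body presses on something with over 40 N, if the wrist force passes 120 N, or if a joint passes its speed limit or range.

## Robot

A 7-joint arm with a two-finger parallel gripper is mounted at the origin on the work surface. World frame = base frame: x ahead of the robot, y to its left, z up, the work surface at z = 0. Lengths are in m, angles in rad, forces in N, time in s.
With the tool pointing down it reaches from about 0.4 to 0.85 m from the base axis. Payload 10.4 kg.
Tool frame: the origin (TCP) lies between the finger pads; the fingertips stand tcp_to_tips ahead of it and the grasp point (between the pads) lies 8 mm behind it (tcp_to_tips is the distance from the TCP to the fingertips, in m); z points along the fingers, y is the line along which they close (so a half turn about z gives the same grasp; the last joint's range is limited). The gripper opens to 85 mm and grips with 20 to 120 N. Pads are 22 mm wide; open, the fingers measure 114 mm over their backs; the gripper's body (76 mm by 85 mm) begins 54 mm behind the grasp point. The pads swing forward as they close: fully open they stand 13 mm farther back than shut.
Start: joints at [1.151, 0.332, -0.065, 1.46, 0.022, 1.35, -0.088], TCP at [0.242, -0.576, 0.205] pointing down, gripper open.
Joint ranges: [-2.6, 2.6], [-0.5, 2.12], [-1.47, 1.34], [0.16, 2.42], [-1.27, 4.41], [0.06, 2.06], [-2.6, 2.6]. Speed limits (rad/s): [2.22, 2.22, 2.79, 2.79, 3.14, 3.14, 3.14].

## Interface

Orientations are given as a unit quaternion [x, y, z, w].
In Python, from workcell import * gives the robot as it stands.
- The arm moves only by the tool apply_moves, never from a script. Its argument "rows" is a list of rows, each an object of numbers: "x", "y", "z": the shift along the tool's x, y, z in mm; "ax", "ay", "az": the turn, a rotation vector about the tool's x, y, z in degrees; "gripper": the closure, from 0 (fully open) to 1 (shut). A call has 1 to 5 rows; each row shifts and turns the commanded pose from where the row before left it, along the tool's axes as they then stand; what a row does not reach is not made up. A row lasts 1/12 s, in which the tool goes at most 41.7 mm and 7.16 degrees, less where a joint would pass 70% of its speed; a pose out of reach is approached as far as the arm can. A call with a gripper value outside its range is refused whole. The fingers move at their own pace and stop on an object; "newtons" is the grip in N (left out, the last holds). Time passes only in rows, so rows that do not move let the fingers close. It gives the time, the measured TCP pose, the force, the opening and the grip force at its end, in the units of the state.
- get_obs(): the state, without advancing time (a new reading comes with each control period).
- camera(name): name is "side" or "top"; returns a dict with "color" (384x512x3 uint8, red, green, blue), "fov_y" (degrees; the focal length in pixels is half the picture's height over the tangent of half this angle, whatever the lens; pixels are square), "cx", "cy" (the principal point, pixels), "rvec" (rotation vector, rad) and "tvec" (3), from world to camera coordinates, as OpenCV has them. Camera axes: x right, y down, z forward; pixel columns grow to the right and rows downward; lengths in m; the calibration is good to about 2 mm. A picture is of the moment at which its call begins. There is no depth.
- hand_in(): hands the job in; it is judged then, once.
The state is a dict: "clock": time; "joint_pos": joint angles; "joint_velocities": joint speeds; "tau": joint torques, N m; "position": TCP position; "ee_rot": TCP orientation; "ft_force": force on the tool from outside, world axes, zero at the start; "torque": the same for the moment, N m; "grip_width": opening from 0.0 (shut) to 1.0 (fully open); "grasp_force": force on a finger pad.
Only numpy, scipy, OpenCV 4.12 (cv2) and the standard library are available. Lean on these libraries where they do the work, as an engineer would, in place of code of your own. Each camera call takes 0.05 s, during which the arm holds its last target. There are 200 camera calls.

## Working session

There is one attempt and no reset: what is moved stays moved. The work goes in short steps, Python scripts to look and compute and a tool call to move; the robot and the scene stay as the last step left them, time stands still between calls to the robot, and variables do not carry over. Pictures are saved under pics/ and viewed, at most 10 in all, crops included, and the job is handed in when it is done.

Besides the shell and the picture viewer there is one more tool, called after "Request:" as name(argument=value, ...) on one line, values as JSON. apply_moves: Moves the arm, as the interface text tells. Its arguments: {"type":"object","properties":{"rows":{"type":"array","items":{"type":"object","properties":{"x":{"type":"number"},"y":{"type":"number"},"z":{"type":"number"},"ax":{"type":"number"},"ay":{"type":"number"},"az":{"type":"number"},"gripper":{"type":"number"}}}},"newtons":{"type":"number"}},"required":["rows"]}

```bash
mkdir -p pics; ls; python3 - <<'E'
from workcell import *
import cv2,pickle
o=get_obs();print(o)
d={}
for n in("side","top"):
    c=camera(n);d[n]=c;print(n,c["fov_y"],c["cx"],c["cy"],c["rvec"],c["tvec"])
    cv2.imwrite(f"pics/{n}0.png",cv2.resize(c["color"][:,:,::-1],(800,600),interpolation=cv2.INTER_CUBIC))
pickle.dump(d,open("c0.pkl","wb"))
E
```

```text
pics
{'clock': 0.0, 'joint_pos': array([ 1.15138906,  0.33286811, -0.06470664,  1.46093158,  0.0216022 ,
        1.34990556, -0.08850502]), 'joint_velocities': array([-5.97891067e-04, -4.90200850e-04,  7.16525329e-04,  1.70908963e-04,
       -3.24975264e-05,  1.36062900e-03, -1.30100039e-03]), 'tau': array([ 4.64107125e-04, -6.25434065e+01,  4.95156879e-02, -3.91607094e+01,
        1.62977586e-02,  9.76619282e-03,  2.01114415e-05]), 'position': array([ 0.24138474, -0.57605946,  0.20382298]), 'ee_rot': array([ 9.80380013e-01,  1.97115522e-01, -1.71776134e-04, -6.87333986e-04]), 'ft_force': array([-0.24182213, -0.59991404,  0.32105316]), 'torque': array([ 0.02063635, -0.00427854, -0.02034356]), 'grasp_force': 0.0, 'grip_width': 1.0022857963076652}
side 44.59957101873947 254.00318184728116 189.3256336434671 [ 0.93253206  2.36684456 -1.20335826] [ 0.35699287 -0.07745621  2.01554699]
top 50.910610555905485 253.10862524283323 191.4068362885828 [ 2.20630773 -1.98492244  0.22067394] [-0.04766416  0.48648185  1.16842585]
```

View pics/side0.png

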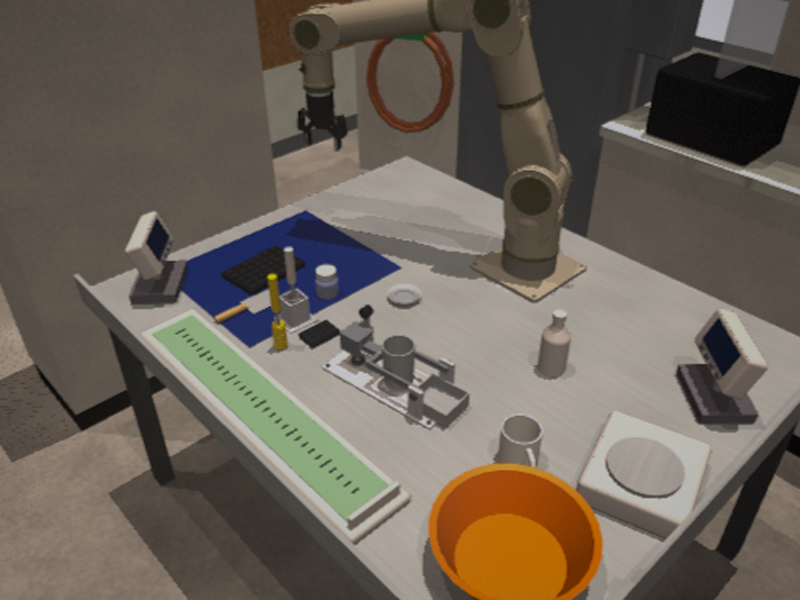

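View pics/top0.png

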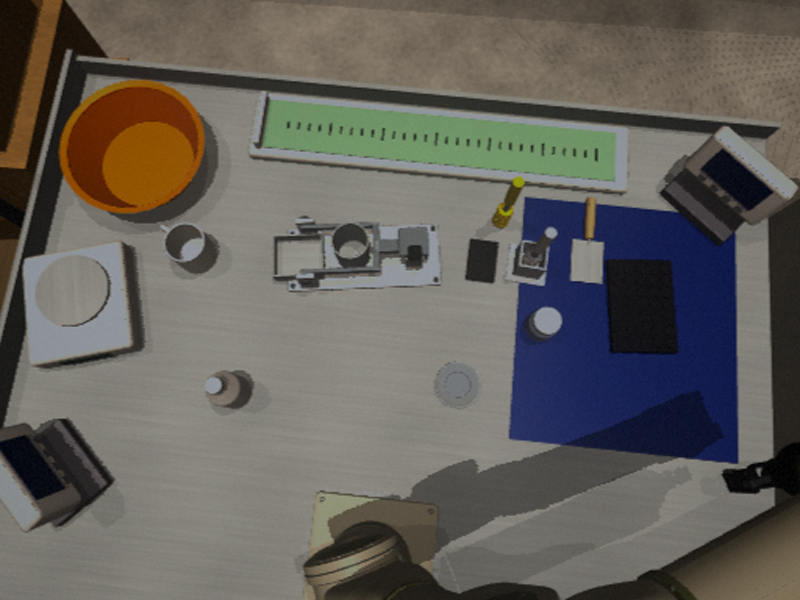

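The white handle in the holder is the target: side (290,265), top (551,233). The only look-alike is the yellow brush at side (275,300), top (512,195). Next I take a close crop to check the choice and get precise pixels.

```bash
cat > h.py <<'E'
import numpy as np,cv2,pickle
from scipy.optimize import least_squares
def K(c):
    f=c["color"].shape[0]/2/np.tan(np.radians(c["fov_y"])/2)
    return np.array([[f,0,c["cx"]],[0,f,c["cy"]],[0,0,1.]])
def proj(c,P): return cv2.projectPoints(np.array(P,float).reshape(-1,1,3),np.array(c["rvec"]),np.array(c["tvec"]),K(c),None)[0].reshape(-1,2)
def onz(c,uv,z):
    R=cv2.Rodrigues(np.array(c["rvec"]))[0];o=-R.T@np.array(c["tvec"])
    d=R.T@np.linalg.inv(K(c))@np.array([*uv,1.]);return o+d*(z-o[2])/d[2]
def tri(d,us,ut):
    f=lambda P:np.r_[proj(d["side"],P)[0]-us,proj(d["top"],P)[0]-ut]
    r=least_squares(f,[.5,-.2,.1]);return r.x,np.abs(r.fun).max()
E
python3 - <<'E'
import pickle,cv2,numpy as np
d=pickle.load(open("c0.pkl","rb"))
t=d["top"]["color"][125:195,170:370,::-1]; s=d["side"]["color"][150:275,130:310,::-1]
a=cv2.resize(t,(800,280),interpolation=cv2.INTER_CUBIC); 
cv2.imwrite("pics/topc.png",a)
cv2.imwrite("pics/sidec.png",cv2.resize(s,(792,550),interpolation=cv2.INTER_CUBIC))
E
```

```text
(no output)
```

View pics/topc.png

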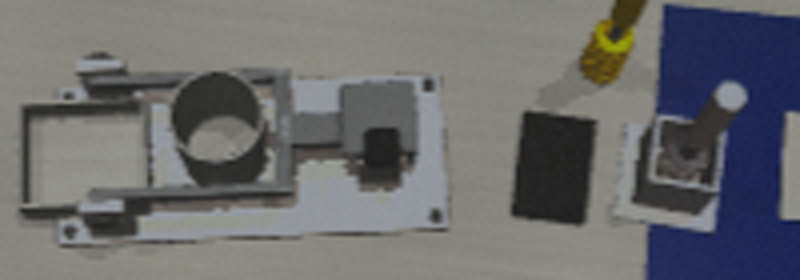

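View pics/sidec.png

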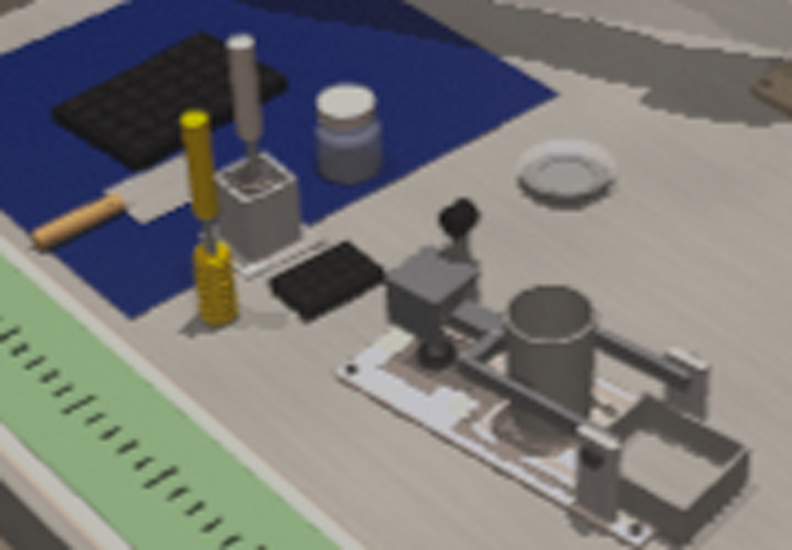

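```bash
python3 - <<'E'
from h import *
d=pickle.load(open("c0.pkl","rb"))
T=lambda u,v:np.array([170+(u+.5)/4-.5,125+(v+.5)/4-.5]); S=lambda u,v:np.array([130+(u+.5)/4.4-.5,150+(v+.5)/4.4-.5])
for n,s,t in[("brushtop",(241,42),(732,95)),("holder rim .07",(257,180),(688,154)),("knob",(459,218),(380,148)),("cup rim .12",(551,313),(218,117)),("coupler .099",(433,275),(379,120))]:
    p,e=tri(d,S(*s),T(*t));print(n,p.round(4),e.round(2))
obs=[("side",S(551,313),(0,20,120)),("top",T(218,117),(0,20,120)),("top",T(443,74),(65,-155,8)),("top",T(449,229),(-65,-155,8)),("top",T(58,244),(-65,155,8)),
("side",S(338,373),(65,-155,8)),("side",S(640,545),(65,155,8)),("side",S(459,218),(-34,-100,132)),("top",T(380,148),(-34,-100,132)),("side",S(433,275),(0,-100,99)),("top",T(379,120),(0,-100,99))]
def W(q,p):
    c,s=np.cos(q[2]),np.sin(q[2]);return np.array([q[0]+(c*p[0]-s*p[1])/1e3,q[1]+(s*p[0]+c*p[1])/1e3,p[2]/1e3])
f=lambda q:np.concatenate([proj(d[n],W(q,p))[0]-uv for n,uv,p in obs])
r=least_squares(f,[.6,.0,0],loss="soft_l1");print("cradle",r.x.round(4));print(f(r.x).reshape(-1,2).round(1).tolist())
for n,p in[("knob",(-34,-100,132)),("cup",(0,20,24)),("hinge",(0,110,70))]:print(n,W(r.x,p).round(4))
# holder: rim and foot corners
obs2=[("side",S(257,180),(0,0,70)),("top",T(688,154),(0,0,70))]
for c,uv in(((1),(218,182)),(2,(263,207)),(3,(298,178)),(4,(253,155))):print("rim",onz(d["side"],S(*uv),.07).round(4))
for uv in((655,118),(727,128),(716,190),(650,180)):print("rimT",onz(d["top"],T(*uv),.07).round(4))
for uv in((627,123),(716,231),(612,220)):print("foot",onz(d["top"],T(*uv),.003).round(4))
E
```

```text
brushtop [ 0.6004 -0.2542  0.2079] 0.57
holder rim .07 [ 0.601  -0.254   0.0659] 0.82
knob [ 0.5622 -0.0217  0.132 ] 0.06
cup rim .12 [0.5772 0.0998 0.1166] 0.52
coupler .099 [ 0.5951 -0.0183  0.094 ] 0.26
cradle [0.5805 0.0813 0.1478]
[[-0.3, -0.6], [-0.9, -0.3], [-1.1, -0.1], [-0.2, 0.1], [-0.5, 0.4], [-1.1, -0.7], [-0.5, -0.4], [-0.1, -0.2], [0.3, 0.3], [-0.2, -1.1], [-0.3, -0.4]]
knob [ 0.5616 -0.0226  0.132 ]
cup [0.5776 0.1011 0.024 ]
hinge [0.5643 0.1901 0.07  ]
rim [ 0.6293 -0.2665  0.07  ]
rim [ 0.6223 -0.2106  0.07  ]
rim [ 0.5751 -0.2235  0.07  ]
rim [ 0.5831 -0.2783  0.07  ]
rimT [ 0.6272 -0.2281  0.07  ]
rimT [ 0.625  -0.2831  0.07  ]
rimT [ 0.5751 -0.2774  0.07  ]
rimT [ 0.5777 -0.2273  0.07  ]
foot [ 0.6437 -0.2174  0.003 ]
foot [ 0.5615 -0.2936  0.003 ]
foot [ 0.5618 -0.2108  0.003 ]
```

Readings are consistent: brush top (0.600,-0.254,0.208), holder centre (0.601,-0.254), cup (0.5775,0.1005), knob (0.562,-0.022,0.132), cradle yaw 8.5°. The measured heights match the given ones. I turn the tool to yaw 98.5° (closing along cradle x) while raising it.

```bash
cat > d.py <<'E'
import sys,numpy as np
from workcell import *
import workcell
from scipy.spatial.transform import Rotation as Ro
o=get_obs();R=Ro.from_quat(o["ee_rot"]);p=np.array(o["position"])
print("t",round(o["clock"],2),"p",p.round(4),"yaw",np.degrees(np.arctan2(*R.as_matrix()[1::-1,0])).round(1),"tz",R.as_matrix()[:,2].round(3),"w",round(o["grip_width"],3),"g",round(o["grasp_force"],1),"F",o["ft_force"].round(1))
if len(sys.argv)>3:
    t=np.array(list(map(float,sys.argv[1:4])));print("tool delta mm",(R.inv().apply(t-p)*1e3).round(1))
    y=np.radians(float(sys.argv[4]) if len(sys.argv)>4 else 98.5)
    G=Ro.from_matrix(np.array([[np.cos(y),np.sin(y),0],[np.sin(y),-np.cos(y),0],[0,0,-1]]))
    print("rotvec deg",np.degrees((R.inv()*G).as_rotvec()).round(1))
E
python3 -c "
import workcell;print([(k,getattr(workcell,k)) for k in dir(workcell) if k[0]!='_'])"
```

```text
[('MotionError', <class 'workcell.MotionError'>), ('camera', <function make.<locals>.drawn_camera at 0x7fca9a1d00e0>), ('get_obs', <function make.<locals>.<lambda> at 0x7fca9a1d05e0>), ('hand_in', <function connect.<locals>.done at 0x7fca9a1437e0>), ('tcp_to_tips', 0.011)]
```

Request:
apply_moves(rows=[{"z": -20, "az": -7, "gripper": 0}, {"z": -20, "az": -7, "gripper": 0}, {"z": -20, "az": -7, "gripper": 0}, {"z": -20, "az": -7, "gripper": 0}, {"z": -20, "az": -7, "gripper": 0}])

```text
invalid input at $.rows[0]: expected keys x, y, z, ax, ay, az, gripper
```

Request:
apply_moves(rows=[{"az": -7}, {"az": -7}, {"az": -7}, {"az": -7}, {"az": -7}])

```text
invalid input at $.rows[0]: expected keys x, y, z, ax, ay, az, gripper
```

```bash
python3 d.py .6004 -.2542 .3
```

```text
t 0.1 p [ 0.2414 -0.5761  0.2039] yaw 22.7 tz [-0.001  0.001 -1.   ] w 1.002 g 0.0 F [ 0.5 -0.5 -0.2]
tool delta mm [ 455.5 -158.3  -95.9]
rotvec deg [ -0.1  -0.  -75.8]
```

Request:
apply_moves(rows=[{"x": 0, "y": 0, "z": -20, "ax": 0, "ay": 0, "az": -7, "gripper": 0}, {"x": 0, "y": 0, "z": -20, "ax": 0, "ay": 0, "az": -7, "gripper": 0}, {"x": 0, "y": 0, "z": -20, "ax": 0, "ay": 0, "az": -7, "gripper": 0}, {"x": 0, "y": 0, "z": -20, "ax": 0, "ay": 0, "az": -7, "gripper": 0}, {"x": 0, "y": 0, "z": -20, "ax": 0, "ay": 0, "az": -7, "gripper": 0}])

```text
clock: 0.52
position: [0.2414, -0.5762, 0.3052]
ee_rot: [0.874, 0.485, 0.0, -0.0]
ft_force: [-0.4, -0.5, 0.5]
grip_width: 1.002
grasp_force: 0.0
```

Request:
apply_moves(rows=[{"x": 0, "y": 0, "z": 0, "ax": 0, "ay": 0, "az": -7, "gripper": 0}, {"x": 0, "y": 0, "z": 0, "ax": 0, "ay": 0, "az": -7, "gripper": 0}, {"x": 0, "y": 0, "z": 0, "ax": 0, "ay": 0, "az": -7, "gripper": 0}, {"x": 0, "y": 0, "z": 0, "ax": 0, "ay": 0, "az": -7, "gripper": 0}, {"x": 0, "y": 0, "z": 0, "ax": 0, "ay": 0, "az": -7, "gripper": 0}])

```text
clock: 0.93
position: [0.2415, -0.5763, 0.3041]
ee_rot: [0.688, 0.726, 0.0, -0.0]
ft_force: [-0.1, -1.1, -0.5]
grip_width: 0.999
grasp_force: 0.0
```

```bash
python3 d.py .6004 -.2542 .3
```

```text
t 0.93 p [ 0.2415 -0.5763  0.3041] yaw 93.1 tz [-0.     0.001 -1.   ] w 0.999 g 0.0 F [-0.1 -1.1 -0.5]
tool delta mm [302.3 375.7   4.3]
rotvec deg [-0.  -0.  -5.4]
```

Request:
apply_moves(rows=[{"x": 20, "y": 25, "z": 0, "ax": 0, "ay": 0, "az": 0, "gripper": 0}, {"x": 20, "y": 25, "z": 0, "ax": 0, "ay": 0, "az": 0, "gripper": 0}, {"x": 20, "y": 25, "z": 0, "ax": 0, "ay": 0, "az": 0, "gripper": 0}, {"x": 20, "y": 25, "z": 0, "ax": 0, "ay": 0, "az": 0, "gripper": 0}, {"x": 20, "y": 25, "z": 0, "ax": 0, "ay": 0, "az": 0, "gripper": 0}])

```text
clock: 1.35
position: [0.3625, -0.4693, 0.3043]
ee_rot: [0.69, 0.724, 0.0, -0.0]
ft_force: [0.3, -0.9, -0.2]
grip_width: 0.995
grasp_force: 0.0
```

Request:
apply_moves(rows=[{"x": 20, "y": 25, "z": 0, "ax": 0, "ay": 0, "az": 0, "gripper": 0}, {"x": 20, "y": 25, "z": 0, "ax": 0, "ay": 0, "az": 0, "gripper": 0}, {"x": 20, "y": 25, "z": 0, "ax": 0, "ay": 0, "az": 0, "gripper": 0}, {"x": 20, "y": 25, "z": 0, "ax": 0, "ay": 0, "az": 0, "gripper": 0}, {"x": 20, "y": 25, "z": 0, "ax": 0, "ay": 0, "az": 0, "gripper": 0}])

```text
clock: 1.77
position: [0.4825, -0.3635, 0.3043]
ee_rot: [0.69, 0.724, -0.0, -0.0]
ft_force: [0.6, 0.1, -0.7]
grip_width: 1.0
grasp_force: 0.0
```

Request:
apply_moves(rows=[{"x": 20, "y": 25, "z": 0, "ax": 0, "ay": 0, "az": 0, "gripper": 0}, {"x": 20, "y": 25, "z": 0, "ax": 0, "ay": 0, "az": 0, "gripper": 0}, {"x": 20, "y": 25, "z": 0, "ax": 0, "ay": 0, "az": 0, "gripper": 0}, {"x": 20, "y": 25, "z": 0, "ax": 0, "ay": 0, "az": 0, "gripper": 0}, {"x": 20, "y": 25, "z": 0, "ax": 0, "ay": 0, "az": -5.4, "gripper": 0}])

```text
clock: 2.18
position: [0.6027, -0.2577, 0.3043]
ee_rot: [0.656, 0.755, -0.0, -0.0]
ft_force: [0.5, 0.1, -0.3]
grip_width: 0.999
grasp_force: 0.0
```

```bash
python3 d.py .6004 -.2542 .171
```

```text
t 2.18 p [ 0.6027 -0.2577  0.3043] yaw 98.0 tz [-0.001  0.    -1.   ] w 0.999 g 0.0 F [ 0.5  0.1 -0.3]
tool delta mm [  3.8  -1.7 133.3]
rotvec deg [-0.  -0.  -0.5]
```

Request:
apply_moves(rows=[{"x": 3.8, "y": -1.7, "z": 0, "ax": 0, "ay": 0, "az": 0, "gripper": 0}, {"x": 0, "y": 0, "z": 35, "ax": 0, "ay": 0, "az": 0, "gripper": 0}, {"x": 0, "y": 0, "z": 35, "ax": 0, "ay": 0, "az": 0, "gripper": 0}, {"x": 0, "y": 0, "z": 35, "ax": 0, "ay": 0, "az": 0, "gripper": 0}, {"x": 0, "y": 0, "z": 28, "ax": 0, "ay": 0, "az": 0, "gripper": 0}])

```text
clock: 2.6
position: [0.5985, -0.2551, 0.1685]
ee_rot: [0.655, 0.756, -0.0, -0.001]
ft_force: [0.4, -1.1, -0.5]
grip_width: 1.0
grasp_force: 0.0
```

Request:
apply_moves(newtons=30, rows=[{"x": 0, "y": 0, "z": 0, "ax": 0, "ay": 0, "az": 0, "gripper": 1}, {"x": 0, "y": 0, "z": 0, "ax": 0, "ay": 0, "az": 0, "gripper": 1}, {"x": 0, "y": 0, "z": 0, "ax": 0, "ay": 0, "az": 0, "gripper": 1}, {"x": 0, "y": 0, "z": 0, "ax": 0, "ay": 0, "az": 0, "gripper": 1}, {"x": 0, "y": 0, "z": 0, "ax": 0, "ay": 0, "az": 0, "gripper": 1}])

```text
clock: 3.02
position: [0.6007, -0.2556, 0.1739]
ee_rot: [0.655, 0.755, 0.001, 0.002]
ft_force: [-0.0, -0.4, 0.3]
grip_width: 0.298
grasp_force: 0.0
```

Request:
apply_moves(newtons=30, rows=[{"x": 0, "y": 0, "z": 0, "ax": 0, "ay": 0, "az": 0, "gripper": 1}, {"x": 0, "y": 0, "z": 0, "ax": 0, "ay": 0, "az": 0, "gripper": 1}, {"x": 0, "y": 0, "z": 0, "ax": 0, "ay": 0, "az": 0, "gripper": 1}, {"x": 0, "y": 0, "z": 0, "ax": 0, "ay": 0, "az": 0, "gripper": 1}, {"x": 0, "y": 0, "z": 0, "ax": 0, "ay": 0, "az": 0, "gripper": 1}])

```text
clock: 3.43
position: [0.6007, -0.2556, 0.1738]
ee_rot: [0.655, 0.755, 0.001, 0.002]
ft_force: [0.0, 0.1, 6.3]
grip_width: 0.238
grasp_force: 29.2
```

```bash
python3 d.py .6004 -.2542 .171
```

```text
t 3.43 p [ 0.6007 -0.2556  0.1738] yaw 98.1 tz [ 0.003 -0.001 -1.   ] w 0.238 g 29.2 F [0.  0.1 6.3]
tool delta mm [ 1.5 -0.1  2.8]
rotvec deg [ 0.2  0.1 -0.4]
```

Request:
apply_moves(rows=[{"x": 0, "y": 0, "z": -20, "ax": 0, "ay": 0, "az": 0, "gripper": 1}, {"x": 0, "y": 0, "z": -40, "ax": 0, "ay": 0, "az": 0, "gripper": 1}, {"x": 0, "y": 0, "z": -40, "ax": 0, "ay": 0, "az": 0, "gripper": 1}, {"x": 0, "y": 0, "z": -40, "ax": 0, "ay": 0, "az": 0, "gripper": 1}, {"x": 0, "y": 0, "z": -40, "ax": 0, "ay": 0, "az": 0, "gripper": 1}])

```text
clock: 3.85
position: [0.5992, -0.2552, 0.3544]
ee_rot: [0.655, 0.755, 0.0, 0.0]
ft_force: [0.6, -0.6, -1.0]
grip_width: 0.237
grasp_force: 29.6
```

```bash
python3 d.py .5775 .1005 .35
```

```text
t 3.85 p [ 0.5992 -0.2552  0.3544] yaw 98.1 tz [ 0.001 -0.    -1.   ] w 0.237 g 29.6 F [ 0.6 -0.6 -1. ]
tool delta mm [355.2  28.9   4.2]
rotvec deg [ 0.   0.  -0.4]
```

Request:
apply_moves(rows=[{"x": 20, "y": 2, "z": 0, "ax": 0, "ay": 0, "az": 0, "gripper": 1}, {"x": 40, "y": 3, "z": 0, "ax": 0, "ay": 0, "az": 0, "gripper": 1}, {"x": 40, "y": 3, "z": 0, "ax": 0, "ay": 0, "az": 0, "gripper": 1}, {"x": 40, "y": 3, "z": 0, "ax": 0, "ay": 0, "az": 0, "gripper": 1}, {"x": 40, "y": 3, "z": 0, "ax": 0, "ay": 0, "az": 0, "gripper": 1}])

```text
clock: 4.27
position: [0.5875, -0.0734, 0.3523]
ee_rot: [0.655, 0.755, 0.0, 0.001]
ft_force: [1.7, 0.5, -1.7]
grip_width: 0.236
grasp_force: 29.6
```

Request:
apply_moves(rows=[{"x": 40, "y": 3, "z": 0, "ax": 0, "ay": 0, "az": 0, "gripper": 1}, {"x": 40, "y": 3, "z": 0, "ax": 0, "ay": 0, "az": 0, "gripper": 1}, {"x": 40, "y": 3, "z": 0, "ax": 0, "ay": 0, "az": 0, "gripper": 1}, {"x": 35, "y": 4, "z": 0, "ax": 0, "ay": 0, "az": 0, "gripper": 1}, {"x": 20, "y": 2, "z": 0, "ax": 0, "ay": 0, "az": 0, "gripper": 1}])

```text
clock: 4.68
position: [0.5769, 0.1054, 0.3525]
ee_rot: [0.653, 0.757, 0.001, -0.0]
ft_force: [0.3, -0.1, -0.7]
grip_width: 0.231
grasp_force: 29.6
```

Request:
apply_moves(rows=[{"x": 0, "y": 0, "z": 0, "ax": 0, "ay": 0, "az": 0, "gripper": 1}])

```text
clock: 4.77
position: [0.5767, 0.1066, 0.3524]
ee_rot: [0.652, 0.758, 0.001, -0.0]
ft_force: [0.3, 0.0, -0.1]
grip_width: 0.233
grasp_force: 29.6
```

```bash
python3 d.py .5775 .1005 .35; python3 - <<'E'
from h import *
from workcell import *
d={n:camera(n) for n in("side","top")}
P=[(.5775,.1005,.12),(.5775,.1005,.18),(.5775,.1005,.25)]
ims=[]
for n in d:
    u=proj(d[n],P);print(n,u.round(1).tolist());c=u[1].astype(int);print(c)
    ims.append(cv2.resize(d[n]["color"][c[1]-40:c[1]+40,c[0]-40:c[0]+40,::-1],(400,400),interpolation=cv2.INTER_CUBIC))
cv2.imwrite("pics/incup.png",np.hstack(ims))
E
```

```text
t 4.77 p [0.5767 0.1066 0.3524] yaw 98.6 tz [ 0.001  0.002 -1.   ] w 0.233 g 29.6 F [ 0.3  0.  -0.1]
tool delta mm [-6.1 -0.1  2.4]
rotvec deg [ 0.1 -0.1  0.1]
side [[254.4, 220.0], [254.3, 206.0], [254.2, 188.7]]
[254 205]
top [[223.4, 153.7], [221.9, 146.9], [219.8, 138.1]]
[221 146]
```

View pics/incup.png

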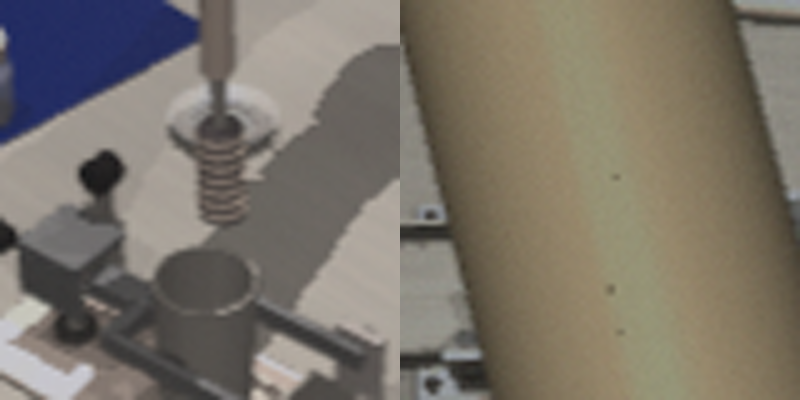

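The brush hangs nearly vertical, with its foot at side-crop (224,215) and the cup rim centre at (206,282). I compare this with the projection of the TCP axis to get the residual offset.

```bash
python3 - <<'E'
from h import *
d=pickle.load(open("c0.pkl","rb"));c=d["side"]
for P in[(.5767,.1066,.185),(.5767,.1066,.25),(.5767,.1066,.29),(.5775,.1005,.12)]:
    print(P,((proj(c,P)[0]-[214,165]+.5)*5).round(0))
Pf=np.array([.5767,.1066,.182]);J=[(proj(c,Pf+np.eye(3)[i]*.01)-proj(c,Pf))[0].round(2) for i in range(3)];print(J)
E
```

```text
(0.5767, 0.1066, 0.185) [211. 205.]
(0.5767, 0.1066, 0.25) [211. 125.]
(0.5767, 0.1066, 0.29) [211.  73.]
(0.5775, 0.1005, 0.12) [204. 278.]
[array([-2.25,  1.3 ]), array([2.1 , 1.39]), array([-0.01, -2.41])]
```

Request:
apply_moves(rows=[{"x": -13.5, "y": 3, "z": 0, "ax": 0, "ay": 0, "az": 0, "gripper": 1}, {"x": 0, "y": 0, "z": 0, "ax": 0, "ay": 0, "az": 0, "gripper": 1}, {"x": 0, "y": 0, "z": 20, "ax": 0, "ay": 0, "az": 0, "gripper": 1}, {"x": 0, "y": 0, "z": 30, "ax": 0, "ay": 0, "az": 0, "gripper": 1}, {"x": 0, "y": 0, "z": 30, "ax": 0, "ay": 0, "az": 0, "gripper": 1}])

```text
clock: 5.28
position: [0.5838, 0.0851, 0.2712]
ee_rot: [0.656, 0.754, 0.001, 0.001]
ft_force: [0.7, -0.8, -1.7]
grip_width: 0.236
grasp_force: 29.6
```

```bash
python3 d.py .5825 .0935 .201; python3 - <<'E'
from h import *
from workcell import *
c=camera("side");u=proj(c,(.5775,.1005,.14))[0].astype(int);print(u)
cv2.imwrite("pics/incup2.png",cv2.resize(c["color"][u[1]-40:u[1]+40,u[0]-40:u[0]+40,::-1],(560,560),interpolation=cv2.INTER_CUBIC))
E
```

```text
t 5.28 p [0.5838 0.0851 0.2712] yaw 97.9 tz [ 0.002 -0.    -1.   ] w 0.236 g 29.6 F [ 0.7 -0.8 -1.7]
tool delta mm [ 8.5 -0.3 70.2]
rotvec deg [ 0.1  0.  -0.6]
[254 215]
```

View pics/incup2.png

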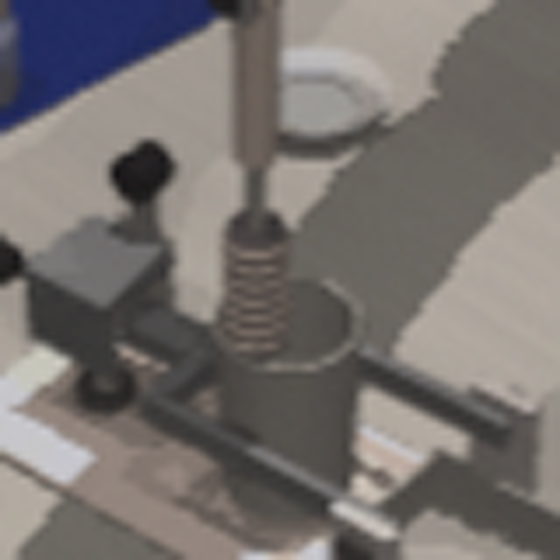

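The head top works out at (0.580,0.084), which matches the TCP. So the brush is straight, and the earlier offset was arm overshoot that had not settled. I re-centre, settle, then descend.

Request:
apply_moves(rows=[{"x": 7, "y": -2, "z": 0, "ax": 0, "ay": 0, "az": 0, "gripper": 1}, {"x": 7.5, "y": -2, "z": 0, "ax": 0, "ay": 0, "az": 0, "gripper": 1}, {"x": 0, "y": 0, "z": 0, "ax": 0, "ay": 0, "az": 0, "gripper": 1}, {"x": 0, "y": 0, "z": 0, "ax": 0, "ay": 0, "az": 0, "gripper": 1}, {"x": 0, "y": 0, "z": 0, "ax": 0, "ay": 0, "az": 0, "gripper": 1}])

```text
clock: 5.75
position: [0.5776, 0.1012, 0.2732]
ee_rot: [0.655, 0.756, 0.001, 0.001]
ft_force: [-0.5, -0.2, -0.4]
grip_width: 0.235
grasp_force: 29.6
```

```bash
python3 d.py .5775 .1005 .201
```

```text
t 5.75 p [0.5776 0.1012 0.2732] yaw 98.1 tz [ 0.002  0.    -1.   ] w 0.235 g 29.6 F [-0.5 -0.2 -0.4]
tool delta mm [-0.7 -0.3 72.2]
rotvec deg [ 0.1  0.  -0.4]
```

Request:
apply_moves(rows=[{"x": 0, "y": 0, "z": 25, "ax": 0, "ay": 0, "az": 0, "gripper": 1}, {"x": 0, "y": 0, "z": 25, "ax": 0, "ay": 0, "az": 0, "gripper": 1}, {"x": 0, "y": 0, "z": 22, "ax": 0, "ay": 0, "az": 0, "gripper": 1}, {"x": 0, "y": 0, "z": 0, "ax": 0, "ay": 0, "az": 0, "gripper": 1}, {"x": 0, "y": 0, "z": 0, "ax": 0, "ay": 0, "az": 0, "gripper": 1}])

```text
clock: 6.17
position: [0.5768, 0.1006, 0.1998]
ee_rot: [0.655, 0.755, -0.0, -0.0]
ft_force: [-0.3, -0.3, -1.1]
grip_width: 0.236
grasp_force: 29.6
```

```bash
python3 d.py .5775 .1005 .201
```

```text
t 6.17 p [0.5768 0.1006 0.1998] yaw 98.1 tz [-0.001 -0.    -1.   ] w 0.236 g 29.6 F [-0.3 -0.3 -1.1]
tool delta mm [-0.2  0.6 -1.2]
rotvec deg [-0.1  0.  -0.4]
```

Request:
apply_moves(rows=[{"x": 0, "y": 0, "z": 4, "ax": 0, "ay": 0, "az": 0, "gripper": 1}, {"x": 0, "y": 0, "z": 0, "ax": 0, "ay": 0, "az": 0, "gripper": 1}, {"x": 0, "y": 0, "z": 0, "ax": 0, "ay": 0, "az": 0, "gripper": 1}])

```text
clock: 6.42
position: [0.5775, 0.1012, 0.1968]
ee_rot: [0.655, 0.755, 0.001, 0.001]
ft_force: [-0.4, -0.3, -0.7]
grip_width: 0.237
grasp_force: 29.6
```

Request:
apply_moves(rows=[{"x": 0, "y": 0, "z": -20, "ax": 0, "ay": 0, "az": 0, "gripper": 1}, {"x": 0, "y": 0, "z": -25, "ax": 0, "ay": 0, "az": 0, "gripper": 1}, {"x": 0, "y": 0, "z": -20, "ax": 0, "ay": 0, "az": 0, "gripper": 1}, {"x": 0, "y": 0, "z": 0, "ax": 0, "ay": 0, "az": 0, "gripper": 1}, {"x": 0, "y": 0, "z": 0, "ax": 0, "ay": 0, "az": 0, "gripper": 1}])

```text
clock: 6.83
position: [0.5777, 0.1014, 0.2624]
ee_rot: [0.655, 0.756, 0.001, 0.001]
ft_force: [-0.6, -0.1, -1.8]
grip_width: 0.232
grasp_force: 29.6
```

Request:
apply_moves(rows=[{"x": 0, "y": 0, "z": 20, "ax": 0, "ay": 0, "az": 0, "gripper": 1}, {"x": 0, "y": 0, "z": 25, "ax": 0, "ay": 0, "az": 0, "gripper": 1}, {"x": 0, "y": 0, "z": 20, "ax": 0, "ay": 0, "az": 0, "gripper": 1}, {"x": 0, "y": 0, "z": 0, "ax": 0, "ay": 0, "az": 0, "gripper": 1}, {"x": 0, "y": 0, "z": 0, "ax": 0, "ay": 0, "az": 0, "gripper": 1}])

```text
clock: 7.25
position: [0.5762, 0.1008, 0.1946]
ee_rot: [0.655, 0.756, -0.001, -0.001]
ft_force: [0.4, -0.3, -0.3]
grip_width: 0.236
grasp_force: 36.8
```

Request:
apply_moves(rows=[{"x": 0, "y": 0, "z": -20, "ax": 0, "ay": 0, "az": 0, "gripper": 1}, {"x": 0, "y": 0, "z": -25, "ax": 0, "ay": 0, "az": 0, "gripper": 1}, {"x": 0, "y": 0, "z": -20, "ax": 0, "ay": 0, "az": 0, "gripper": 1}, {"x": 0, "y": 0, "z": 0, "ax": 0, "ay": 0, "az": 0, "gripper": 1}, {"x": 0, "y": 0, "z": 0, "ax": 0, "ay": 0, "az": 0, "gripper": 1}])

```text
clock: 7.67
position: [0.5776, 0.1014, 0.2624]
ee_rot: [0.655, 0.756, 0.001, 0.001]
ft_force: [-0.2, 0.1, -1.4]
grip_width: 0.236
grasp_force: 36.8
```

Request:
apply_moves(rows=[{"x": 0, "y": 0, "z": -15, "ax": 0, "ay": 0, "az": 0, "gripper": 1}, {"x": 0, "y": 0, "z": -25, "ax": 0, "ay": 0, "az": 0, "gripper": 1}, {"x": 0, "y": 0, "z": -30, "ax": 0, "ay": 0, "az": 0, "gripper": 1}, {"x": 0, "y": 0, "z": -30, "ax": 0, "ay": 0, "az": 0, "gripper": 1}, {"x": 0, "y": 0, "z": 0, "ax": 0, "ay": 0, "az": 0, "gripper": 1}])

```text
clock: 8.08
position: [0.578, 0.1016, 0.3659]
ee_rot: [0.655, 0.755, 0.003, 0.002]
ft_force: [0.6, 0.2, 0.1]
grip_width: 0.231
grasp_force: 36.8
```

Request:
apply_moves(rows=[{"x": -20, "y": -1.5, "z": 0, "ax": 0, "ay": 0, "az": 0, "gripper": 1}, {"x": -40, "y": -3, "z": 0, "ax": 0, "ay": 0, "az": 0, "gripper": 1}, {"x": -40, "y": -3, "z": 0, "ax": 0, "ay": 0, "az": 0, "gripper": 1}, {"x": -40, "y": -3, "z": 0, "ax": 0, "ay": 0, "az": 0, "gripper": 1}, {"x": -40, "y": -3, "z": 0, "ax": 0, "ay": 0, "az": 0, "gripper": 1}])

```text
clock: 8.5
position: [0.5886, -0.081, 0.3599]
ee_rot: [0.655, 0.756, -0.0, -0.0]
ft_force: [2.1, 0.3, 0.2]
grip_width: 0.232
grasp_force: 36.8
```

Request:
apply_moves(rows=[{"x": -40, "y": -3, "z": 0, "ax": 0, "ay": 0, "az": 0, "gripper": 1}, {"x": -40, "y": -3, "z": 0, "ax": 0, "ay": 0, "az": 0, "gripper": 1}, {"x": -40, "y": -3, "z": 0, "ax": 0, "ay": 0, "az": 0, "gripper": 1}, {"x": -36, "y": -3, "z": 0, "ax": 0, "ay": 0, "az": 0, "gripper": 1}, {"x": -20, "y": -2, "z": 0, "ax": 0, "ay": 0, "az": 0, "gripper": 1}])

```text
clock: 8.92
position: [0.5989, -0.2608, 0.3588]
ee_rot: [0.657, 0.754, -0.001, -0.001]
ft_force: [-0.9, -0.8, -0.9]
grip_width: 0.234
grasp_force: 36.8
```

Request:
apply_moves(rows=[{"x": 0, "y": 0, "z": 0, "ax": 0, "ay": 0, "az": 0, "gripper": 1}, {"x": 0, "y": 0, "z": 0, "ax": 0, "ay": 0, "az": 0, "gripper": 1}, {"x": 0, "y": 0, "z": 0, "ax": 0, "ay": 0, "az": 0, "gripper": 1}, {"x": 0, "y": 0, "z": 0, "ax": 0, "ay": 0, "az": 0, "gripper": 1}, {"x": 0, "y": 0, "z": 0, "ax": 0, "ay": 0, "az": 0, "gripper": 1}])

```text
clock: 9.33
position: [0.6003, -0.2539, 0.3608]
ee_rot: [0.654, 0.756, 0.0, 0.0]
ft_force: [-0.3, -1.0, -0.6]
grip_width: 0.236
grasp_force: 36.8
```

```bash
python3 d.py .6007 -.2556 .1738
```

```text
t 9.33 p [ 0.6003 -0.2539  0.3608] yaw 98.3 tz [ 0.  0. -1.] w 0.236 g 36.8 F [-0.3 -1.  -0.6]
tool delta mm [-1.80e+00  1.00e-01  1.87e+02]
rotvec deg [ 0.  -0.  -0.2]
```

Request:
apply_moves(rows=[{"x": -1, "y": 0, "z": 30, "ax": 0, "ay": 0, "az": 0, "gripper": 1}, {"x": 0, "y": 0, "z": 35, "ax": 0, "ay": 0, "az": 0, "gripper": 1}, {"x": 0, "y": 0, "z": 25, "ax": 0, "ay": 0, "az": 0, "gripper": 1}, {"x": 0, "y": 0, "z": 0, "ax": 0, "ay": 0, "az": 0, "gripper": 1}, {"x": 0, "y": 0, "z": 0, "ax": 0, "ay": 0, "az": 0, "gripper": 1}])

```text
clock: 9.75
position: [0.5998, -0.2556, 0.2705]
ee_rot: [0.655, 0.756, -0.0, -0.001]
ft_force: [-0.4, -0.6, 0.1]
grip_width: 0.236
grasp_force: 36.8
```

Request:
apply_moves(rows=[{"x": 0, "y": 0, "z": 15, "ax": 0, "ay": 0, "az": 0, "gripper": 1}, {"x": 0, "y": 0, "z": 15, "ax": 0, "ay": 0, "az": 0, "gripper": 1}, {"x": 0, "y": 0, "z": 15, "ax": 0, "ay": 0, "az": 0, "gripper": 1}, {"x": 0, "y": 0, "z": 0, "ax": 0, "ay": 0, "az": 0, "gripper": 1}, {"x": 0, "y": 0, "z": 0, "ax": 0, "ay": 0, "az": 0, "gripper": 1}])

```text
clock: 10.17
position: [0.6009, -0.2562, 0.2276]
ee_rot: [0.655, 0.756, 0.0, 0.001]
ft_force: [-0.7, 0.1, 0.3]
grip_width: 0.233
grasp_force: 36.8
```

```bash
python3 d.py .6007 -.2556 .1738
```

```text
t 10.17 p [ 0.6009 -0.2562  0.2276] yaw 98.2 tz [ 0.002 -0.001 -1.   ] w 0.233 g 36.8 F [-0.7  0.1  0.3]
tool delta mm [ 0.7 -0.2 53.8]
rotvec deg [ 0.1  0.  -0.3]
```

Request:
apply_moves(rows=[{"x": 0, "y": 0, "z": 15, "ax": 0, "ay": 0, "az": 0, "gripper": 1}, {"x": 0, "y": 0, "z": 15, "ax": 0, "ay": 0, "az": 0, "gripper": 1}, {"x": 0, "y": 0, "z": 15, "ax": 0, "ay": 0, "az": 0, "gripper": 1}, {"x": 0, "y": 0, "z": 6, "ax": 0, "ay": 0, "az": 0, "gripper": 1}, {"x": 0, "y": 0, "z": 0, "ax": 0, "ay": 0, "az": 0, "gripper": 1}])

```text
clock: 10.58
position: [0.6004, -0.2563, 0.175]
ee_rot: [0.655, 0.756, -0.0, -0.0]
ft_force: [0.1, -0.3, -0.4]
grip_width: 0.234
grasp_force: 36.8
```

```bash
python3 d.py .6007 -.2556 .1738
```

```text
t 10.58 p [ 0.6004 -0.2563  0.175 ] yaw 98.1 tz [-0.  0. -1.] w 0.234 g 36.8 F [ 0.1 -0.3 -0.4]
tool delta mm [0.6 0.4 1.2]
rotvec deg [-0.  -0.  -0.4]
```

Seated to within about 1 mm. I open the gripper, let it settle, then rise.

Request:
apply_moves(rows=[{"x": 0, "y": 0, "z": 1, "ax": 0, "ay": 0, "az": 0, "gripper": 0}, {"x": 0, "y": 0, "z": 0, "ax": 0, "ay": 0, "az": 0, "gripper": 0}, {"x": 0, "y": 0, "z": 0, "ax": 0, "ay": 0, "az": 0, "gripper": 0}, {"x": 0, "y": 0, "z": 0, "ax": 0, "ay": 0, "az": 0, "gripper": 0}, {"x": 0, "y": 0, "z": 0, "ax": 0, "ay": 0, "az": 0, "gripper": 0}])

```text
clock: 11.0
position: [0.6005, -0.2563, 0.1743]
ee_rot: [0.655, 0.755, 0.0, 0.0]
ft_force: [0.3, -0.0, 1.1]
grip_width: 0.928
grasp_force: 0.0
```

Request:
apply_moves(rows=[{"x": 0, "y": 0, "z": 0, "ax": 0, "ay": 0, "az": 0, "gripper": 0}, {"x": 0, "y": 0, "z": 0, "ax": 0, "ay": 0, "az": 0, "gripper": 0}, {"x": 0, "y": 0, "z": -10, "ax": 0, "ay": 0, "az": 0, "gripper": 0}, {"x": 0, "y": 0, "z": -30, "ax": 0, "ay": 0, "az": 0, "gripper": 0}, {"x": 0, "y": 0, "z": -40, "ax": 0, "ay": 0, "az": 0, "gripper": 0}])

```text
clock: 11.42
position: [0.5987, -0.2559, 0.2522]
ee_rot: [0.655, 0.756, -0.001, -0.003]
ft_force: [1.0, -1.0, 0.4]
grip_width: 1.0
grasp_force: 0.0
```

Request:
apply_moves(rows=[{"x": 0, "y": 0, "z": -30, "ax": 0, "ay": 0, "az": 0, "gripper": 0}, {"x": 0, "y": 0, "z": 0, "ax": 0, "ay": 0, "az": 0, "gripper": 0}, {"x": 0, "y": 0, "z": 0, "ax": 0, "ay": 0, "az": 0, "gripper": 0}, {"x": 0, "y": 0, "z": 0, "ax": 0, "ay": 0, "az": 0, "gripper": 0}])

```text
clock: 11.75
position: [0.6001, -0.2562, 0.2838]
ee_rot: [0.655, 0.756, -0.0, 0.0]
ft_force: [0.8, -0.4, -0.8]
grip_width: 1.0
grasp_force: 0.0
```

```bash
python3 d.py .562 -.0222 .28; python3 - <<'E'
from h import *
from workcell import *
ims=[]
for n in("side","top"):
    c=camera(n);u=proj(c,(.59,-.14,.12))[0].astype(int);print(n,u)
    ims.append(cv2.resize(c["color"][u[1]-50:u[1]+50,u[0]-50:u[0]+50,::-1],(400,400),interpolation=cv2.INTER_CUBIC))
cv2.imwrite("pics/put.png",np.hstack(ims))
E
```

```text
t 11.75 p [ 0.6001 -0.2562  0.2838] yaw 98.1 tz [-0. -0. -1.] w 1.0 g 0.0 F [ 0.8 -0.4 -0.8]
tool delta mm [237.1  -4.6   3.7]
rotvec deg [-0.   0.  -0.4]
side [206 190]
top [305 157]
```

View pics/put.png

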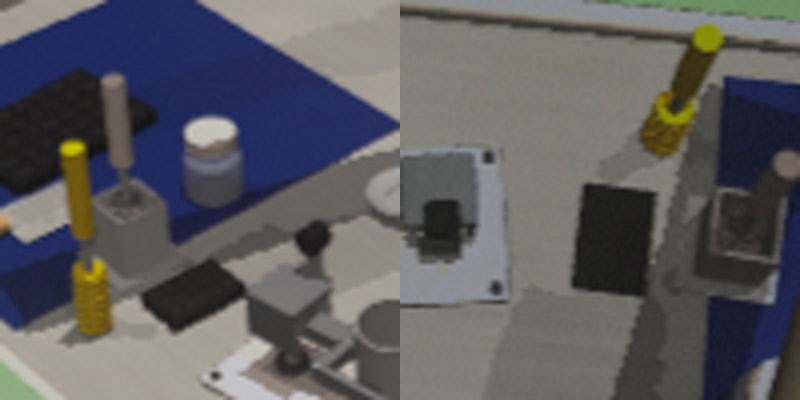

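The picture shows the white brush upright in its holder (side crop 115,190, top crop 745,220). The latch is still home. Now to the knob.

Request:
apply_moves(rows=[{"x": 20, "y": 0, "z": 0, "ax": 0, "ay": 0, "az": 0, "gripper": 0}, {"x": 40, "y": -1, "z": 0, "ax": 0, "ay": 0, "az": 0, "gripper": 0}, {"x": 40, "y": -1, "z": 0, "ax": 0, "ay": 0, "az": 0, "gripper": 0}, {"x": 40, "y": -1, "z": 0, "ax": 0, "ay": 0, "az": 0, "gripper": 0}, {"x": 40, "y": -1, "z": 0, "ax": 0, "ay": 0, "az": 0, "gripper": 0}])

```text
clock: 12.27
position: [0.5697, -0.0771, 0.2826]
ee_rot: [0.655, 0.755, -0.001, -0.001]
ft_force: [1.0, -0.4, 0.2]
grip_width: 1.001
grasp_force: 0.0
```

Request:
apply_moves(rows=[{"x": 37, "y": -1, "z": 0, "ax": 0, "ay": 0, "az": 0, "gripper": 0}, {"x": 20, "y": 0, "z": 0, "ax": 0, "ay": 0, "az": -0.4, "gripper": 0}, {"x": 0, "y": 0, "z": 30, "ax": 0, "ay": 0, "az": 0, "gripper": 0}, {"x": 0, "y": 0, "z": 30, "ax": 0, "ay": 0, "az": 0, "gripper": 0}, {"x": 0, "y": 0, "z": 0, "ax": 0, "ay": 0, "az": 0, "gripper": 0}])

```text
clock: 12.68
position: [0.5585, -0.0224, 0.2176]
ee_rot: [0.652, 0.758, -0.003, -0.004]
ft_force: [-0.4, 0.0, 0.6]
grip_width: 1.003
grasp_force: 0.0
```

Request:
apply_moves(rows=[{"x": 0, "y": 0, "z": 0, "ax": 0, "ay": 0, "az": 0, "gripper": 0}, {"x": 0, "y": 0, "z": 0, "ax": 0, "ay": 0, "az": 0, "gripper": 0}, {"x": 0, "y": 0, "z": 0, "ax": 0, "ay": 0, "az": 0, "gripper": 0}])

```text
clock: 12.93
position: [0.5626, -0.0226, 0.2254]
ee_rot: [0.653, 0.758, 0.001, 0.001]
ft_force: [-0.0, 0.3, 0.2]
grip_width: 0.998
grasp_force: 0.0
```

```bash
python3 d.py .5620 -.0222 .127
```

```text
t 12.93 p [ 0.5626 -0.0226  0.2254] yaw 98.5 tz [ 0.002 -0.    -1.   ] w 0.998 g 0.0 F [-0.   0.3  0.2]
tool delta mm [ 0.5 -0.7 98.4]
rotvec deg [ 0.1  0.  -0. ]
```

Request:
apply_moves(rows=[{"x": 0.5, "y": -0.5, "z": 30, "ax": 0, "ay": 0, "az": 0, "gripper": 0}, {"x": 0, "y": 0, "z": 30, "ax": 0, "ay": 0, "az": 0, "gripper": 0}, {"x": 0, "y": 0, "z": 20, "ax": 0, "ay": 0, "az": 0, "gripper": 0}, {"x": 0, "y": 0, "z": 18, "ax": 0, "ay": 0, "az": 0, "gripper": 0}, {"x": 0, "y": 0, "z": 0, "ax": 0, "ay": 0, "az": 0, "gripper": 0}])

```text
clock: 13.35
position: [0.5599, -0.0223, 0.1234]
ee_rot: [0.653, 0.758, -0.001, -0.001]
ft_force: [-0.6, -0.3, -0.5]
grip_width: 1.002
grasp_force: 0.0
```

Request:
apply_moves(rows=[{"x": 0, "y": 0, "z": 0, "ax": 0, "ay": 0, "az": 0, "gripper": 0}, {"x": 0, "y": 0, "z": 0, "ax": 0, "ay": 0, "az": 0, "gripper": 0}])

```text
clock: 13.52
position: [0.5624, -0.022, 0.1276]
ee_rot: [0.653, 0.758, 0.001, 0.001]
ft_force: [0.5, -0.1, -0.5]
grip_width: 1.001
grasp_force: 0.0
```

Request:
apply_moves(newtons=40, rows=[{"x": 0, "y": 0, "z": 0, "ax": 0, "ay": 0, "az": 0, "gripper": 1}, {"x": 0, "y": 0, "z": 0, "ax": 0, "ay": 0, "az": 0, "gripper": 1}, {"x": 0, "y": 0, "z": 0, "ax": 0, "ay": 0, "az": 0, "gripper": 1}, {"x": 0, "y": 0, "z": 0, "ax": 0, "ay": 0, "az": 0, "gripper": 1}, {"x": 0, "y": 0, "z": 0, "ax": 0, "ay": 0, "az": 0, "gripper": 1}])

```text
clock: 13.93
position: [0.5613, -0.022, 0.1259]
ee_rot: [0.653, 0.758, 0.0, 0.0]
ft_force: [-0.4, -0.2, 0.1]
grip_width: 0.297
grasp_force: 0.0
```

Request:
apply_moves(newtons=40, rows=[{"x": 0, "y": 0, "z": 0, "ax": 0, "ay": 0, "az": 0, "gripper": 1}, {"x": 0, "y": 0, "z": 0, "ax": 0, "ay": 0, "az": 0, "gripper": 1}, {"x": 0, "y": 0, "z": 0, "ax": 0, "ay": 0, "az": 0, "gripper": 1}, {"x": 0, "y": 0, "z": 0, "ax": 0, "ay": 0, "az": 0, "gripper": 1}, {"x": 0, "y": 0, "z": 0, "ax": 0, "ay": 0, "az": 0, "gripper": 1}])

```text
clock: 14.35
position: [0.5612, -0.022, 0.1256]
ee_rot: [0.653, 0.758, -0.0, 0.0]
ft_force: [-0.0, 0.6, 0.5]
grip_width: -0.0
grasp_force: 0.0
```

```bash
python3 d.py .5620 -.0222 .127
```

```text
t 14.35 p [ 0.5612 -0.022   0.1256] yaw 98.5 tz [-0. -0. -1.] w -0.0 g 0.0 F [-0.   0.6  0.5]
tool delta mm [-0.3  0.8 -1.4]
rotvec deg [-0.  0.  0.]
```

```bash
python3 - <<'E'
from h import *
from workcell import *
ims=[]
for n in("side","top"):
    c=camera(n);u=proj(c,(.562,-.022,.132))[0];print(n,u);u=u.astype(int)
    ims.append(cv2.resize(c["color"][u[1]-35:u[1]+35,u[0]-35:u[0]+35,::-1],(400,400),interpolation=cv2.INTER_CUBIC))
cv2.imwrite("pics/knob.png",np.hstack(ims))
E
```

```text
side [233.86958119 199.07863637]
top [264.68714895 161.74100498]
```

View pics/knob.png

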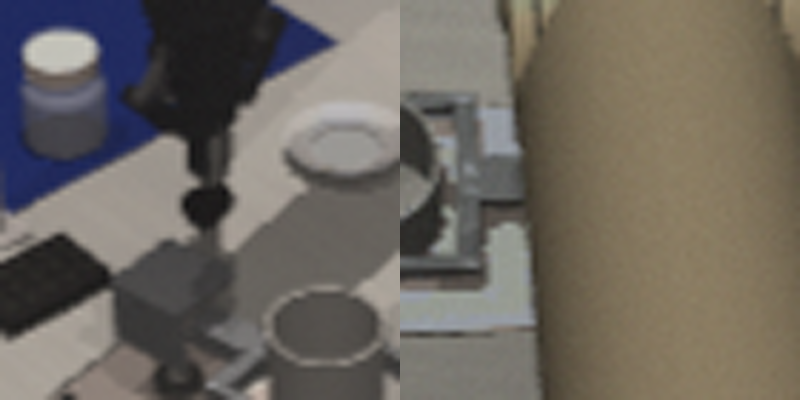

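The fingers shut empty, and the tips appear level with the knob's top at side crop (210,185). I check the tool height against the first image, where the open fingertips were at about (307,130) and (340,147).

```bash
python3 d.py; python3 - <<'E'
from h import *
d=pickle.load(open("c0.pkl","rb"));c=d["side"]
t=np.array([.386,-.92,0]);p=np.array([.2414,-.5761,.2038])
for z in(-.011,0,.013,.04):
  for s in(-.05,0,.05): print(z,s,(proj(c,p+t*s+[0,0,z])[0]*1.5625).round(0),end=" ")
  print()
# now: TCP axis in knob.png crop
u0=np.array([233-35,199-35])
for z in(-.011,0,.02,.04,.062): print(z,((proj(c,np.array([.5612,-.022,.1256+z]))[0]-u0+.5)*400/70).round(0))
im=c["color"][60:110,180:235,::-1]; cv2.imwrite("pics/grip.png",cv2.resize(im,(660,600),interpolation=cv2.INTER_CUBIC))
E
```

```text
t 14.45 p [ 0.5612 -0.022   0.1256] yaw 98.5 tz [-0. -0. -1.] w 0.001 g 0.0 F [-0.8 -0.3  0.3]
-0.011 -0.05 [338. 166.] -0.011 0 [323. 163.] -0.011 0.05 [308. 160.] 
0 -0.05 [338. 163.] 0 0 [323. 160.] 0 0.05 [308. 157.] 
0.013 -0.05 [338. 159.] 0.013 0 [323. 155.] 0.013 0.05 [307. 152.] 
0.04 -0.05 [337. 150.] 0.04 0 [322. 147.] 0.04 0.05 [307. 144.] 
-0.011 [210. 225.]
0 [209. 211.]
0.02 [208. 185.]
0.04 [207. 159.]
0.062 [206. 129.]
```

View pics/grip.png

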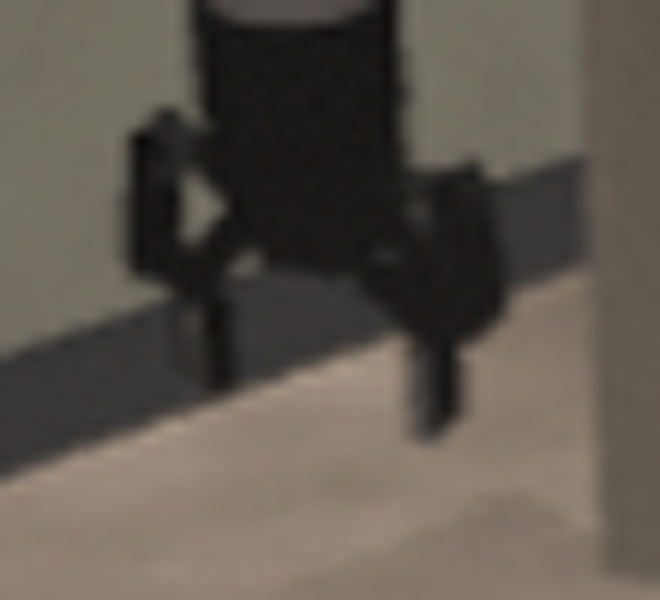

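The reported TCP sits about 32 mm below where the fingers really are; in the first image the tips also stand about 38 mm above the predicted spot. The fingers therefore closed just above the knob. I open and go about 30 mm lower.

Request:
apply_moves(rows=[{"x": 0, "y": 0, "z": -10, "ax": 0, "ay": 0, "az": 0, "gripper": 0}, {"x": 0, "y": 0, "z": 0, "ax": 0, "ay": 0, "az": 0, "gripper": 0}, {"x": 0, "y": 0, "z": 0, "ax": 0, "ay": 0, "az": 0, "gripper": 0}, {"x": 0, "y": 0, "z": 0, "ax": 0, "ay": 0, "az": 0, "gripper": 0}, {"x": 0, "y": 0, "z": 0, "ax": 0, "ay": 0, "az": 0, "gripper": 0}])

```text
clock: 14.87
position: [0.5611, -0.022, 0.1356]
ee_rot: [0.653, 0.758, -0.0, 0.0]
ft_force: [0.7, 0.5, 0.0]
grip_width: 0.705
grasp_force: 0.0
```

Request:
apply_moves(rows=[{"x": 0, "y": 0, "z": 0, "ax": 0, "ay": 0, "az": 0, "gripper": 0}, {"x": 0, "y": 0, "z": 10, "ax": 0, "ay": 0, "az": 0, "gripper": 0}, {"x": 0, "y": 0, "z": 15, "ax": 0, "ay": 0, "az": 0, "gripper": 0}, {"x": 0, "y": 0, "z": 15, "ax": 0, "ay": 0, "az": 0, "gripper": 0}, {"x": 0, "y": 0, "z": 0, "ax": 0, "ay": 0, "az": 0, "gripper": 0}])

```text
clock: 15.28
position: [0.5591, -0.0221, 0.0921]
ee_rot: [0.653, 0.758, -0.001, -0.002]
ft_force: [-1.2, 0.8, -0.3]
grip_width: 1.003
grasp_force: 0.0
```

Request:
apply_moves(rows=[{"x": 0, "y": 0, "z": 0, "ax": 0, "ay": 0, "az": 0, "gripper": 0}, {"x": 0, "y": 0, "z": 0, "ax": 0, "ay": 0, "az": 0, "gripper": 0}])

```text
clock: 15.45
position: [0.5614, -0.0219, 0.096]
ee_rot: [0.652, 0.758, 0.0, 0.0]
ft_force: [0.3, 0.2, 0.5]
grip_width: 0.999
grasp_force: 0.0
```

```bash
python3 d.py .5620 -.0222 .095
```

```text
t 15.45 p [ 0.5614 -0.0219  0.096 ] yaw 98.5 tz [ 0.  0. -1.] w 0.999 g 0.0 F [0.3 0.2 0.5]
tool delta mm [-0.4  0.5  1. ]
rotvec deg [ 0. -0.  0.]
```

Request:
apply_moves(newtons=40, rows=[{"x": 0, "y": 0, "z": 0, "ax": 0, "ay": 0, "az": 0, "gripper": 1}, {"x": 0, "y": 0, "z": 0, "ax": 0, "ay": 0, "az": 0, "gripper": 1}, {"x": 0, "y": 0, "z": 0, "ax": 0, "ay": 0, "az": 0, "gripper": 1}, {"x": 0, "y": 0, "z": 0, "ax": 0, "ay": 0, "az": 0, "gripper": 1}, {"x": 0, "y": 0, "z": 0, "ax": 0, "ay": 0, "az": 0, "gripper": 1}])

```text
clock: 15.87
position: [0.5614, -0.022, 0.0959]
ee_rot: [0.653, 0.758, 0.0, 0.0]
ft_force: [2.5, 0.7, 1.4]
grip_width: 0.3
grasp_force: 1.6
```

Request:
apply_moves(newtons=40, rows=[{"x": 0, "y": 0, "z": 0, "ax": 0, "ay": 0, "az": 0, "gripper": 1}, {"x": 0, "y": 0, "z": 0, "ax": 0, "ay": 0, "az": 0, "gripper": 1}, {"x": 0, "y": 0, "z": 0, "ax": 0, "ay": 0, "az": 0, "gripper": 1}, {"x": 0, "y": 0, "z": 0, "ax": 0, "ay": 0, "az": 0, "gripper": 1}, {"x": 0, "y": 0, "z": 0, "ax": 0, "ay": 0, "az": 0, "gripper": 1}])

```text
clock: 16.28
position: [0.5617, -0.0219, 0.096]
ee_rot: [0.653, 0.758, 0.0, 0.0]
ft_force: [4.0, -0.3, 3.4]
grip_width: 0.272
grasp_force: 43.9
```

```bash
python3 d.py
```

```text
t 16.28 p [ 0.5617 -0.0219  0.096 ] yaw 98.5 tz [ 0.001 -0.    -1.   ] w 0.272 g 43.9 F [ 4.  -0.3  3.4]
```

Gripped on the knob: opening about 23 mm, against its 24 mm length. Now I pull along cradle -x (tool -y).

Request:
apply_moves(newtons=50, rows=[{"x": 0, "y": -5, "z": 0, "ax": 0, "ay": 0, "az": 0, "gripper": 1}, {"x": 0, "y": -5, "z": 0, "ax": 0, "ay": 0, "az": 0, "gripper": 1}, {"x": 0, "y": -5, "z": 0, "ax": 0, "ay": 0, "az": 0, "gripper": 1}, {"x": 0, "y": 0, "z": 0, "ax": 0, "ay": 0, "az": 0, "gripper": 1}, {"x": 0, "y": 0, "z": 0, "ax": 0, "ay": 0, "az": 0, "gripper": 1}])

```text
clock: 16.7
position: [0.5472, -0.0241, 0.096]
ee_rot: [0.653, 0.758, 0.001, 0.001]
ft_force: [7.9, 0.8, 0.3]
grip_width: 0.269
grasp_force: 50.0
```

```bash
python3 d.py .5617 -.0219 .096
```

```text
t 16.7 p [ 0.5472 -0.0241  0.096 ] yaw 98.5 tz [ 0.003  0.    -1.   ] w 0.269 g 50.0 F [7.9 0.8 0.3]
tool delta mm [ 0.  14.7  0.1]
rotvec deg [0.2 0.  0. ]
```

Request:
apply_moves(rows=[{"x": 2.2, "y": 0, "z": -7.3, "ax": 0, "ay": 0, "az": 0, "gripper": 1}, {"x": 2.6, "y": 0, "z": -7.2, "ax": 0, "ay": 0, "az": 0, "gripper": 1}, {"x": 2.8, "y": 0, "z": -7.1, "ax": 0, "ay": 0, "az": 0, "gripper": 1}, {"x": 3.0, "y": 0, "z": -7.0, "ax": 0, "ay": 0, "az": 0, "gripper": 1}, {"x": 0, "y": 0, "z": 0, "ax": 0, "ay": 0, "az": 0, "gripper": 1}])

```text
clock: 17.12
position: [0.5455, -0.0126, 0.125]
ee_rot: [0.652, 0.758, 0.001, 0.001]
ft_force: [8.7, 2.7, -6.0]
grip_width: 0.267
grasp_force: 49.4
```

```bash
python3 d.py .5472 -.0241 .096
```

```text
t 17.12 p [ 0.5455 -0.0126  0.125 ] yaw 98.6 tz [ 0.003  0.001 -1.   ] w 0.267 g 49.4 F [ 8.7  2.7 -6. ]
tool delta mm [-11.6  -0.2  29. ]
rotvec deg [ 0.1 -0.   0.1]
```

The tongue is lifting: about 8°, with -6 N on the tool in z.

Request:
apply_moves(rows=[{"x": 3.3, "y": 0, "z": -6.9, "ax": 0, "ay": 0, "az": 0, "gripper": 1}, {"x": 3.5, "y": 0, "z": -6.8, "ax": 0, "ay": 0, "az": 0, "gripper": 1}, {"x": 3.8, "y": 0, "z": -6.6, "ax": 0, "ay": 0, "az": 0, "gripper": 1}, {"x": 4.0, "y": 0, "z": -6.5, "ax": 0, "ay": 0, "az": 0, "gripper": 1}, {"x": 4.2, "y": 0, "z": -6.4, "ax": 0, "ay": 0, "az": 0, "gripper": 1}])

```text
clock: 17.53
position: [0.5418, 0.0055, 0.1568]
ee_rot: [0.652, 0.758, 0.0, -0.0]
ft_force: [8.3, 3.4, -6.8]
grip_width: 0.267
grasp_force: 49.3
```

Request:
apply_moves(rows=[{"x": 4.4, "y": 0, "z": -6.2, "ax": 0, "ay": 0, "az": 0, "gripper": 1}, {"x": 4.7, "y": 0, "z": -6.1, "ax": 0, "ay": 0, "az": 0, "gripper": 1}, {"x": 4.9, "y": 0, "z": -5.9, "ax": 0, "ay": 0, "az": 0, "gripper": 1}, {"x": 0, "y": 0, "z": 0, "ax": 0, "ay": 0, "az": 0, "gripper": 1}, {"x": 0, "y": 0, "z": 0, "ax": 0, "ay": 0, "az": 0, "gripper": 1}])

```text
clock: 17.95
position: [0.5399, 0.0196, 0.175]
ee_rot: [0.652, 0.758, 0.0, -0.0]
ft_force: [8.6, 2.9, -6.6]
grip_width: 0.268
grasp_force: 49.3
```

```bash
python3 d.py .5472 -.0241 .096
```

```text
t 17.95 p [0.5399 0.0196 0.175 ] yaw 98.6 tz [ 0.001  0.001 -1.   ] w 0.268 g 49.3 F [ 8.6  2.9 -6.6]
tool delta mm [-44.4   0.6  79. ]
rotvec deg [ 0.  -0.   0.1]
```

Request:
apply_moves(rows=[{"x": 5.0, "y": 0, "z": -5.8, "ax": 0, "ay": 0, "az": 0, "gripper": 1}, {"x": 5.2, "y": 0, "z": -5.6, "ax": 0, "ay": 0, "az": 0, "gripper": 1}, {"x": 5.4, "y": 0, "z": -5.4, "ax": 0, "ay": 0, "az": 0, "gripper": 1}, {"x": 5.6, "y": 0, "z": -5.2, "ax": 0, "ay": 0, "az": 0, "gripper": 1}, {"x": 5.8, "y": 0, "z": -5.0, "ax": 0, "ay": 0, "az": 0, "gripper": 1}])

```text
clock: 18.37
position: [0.5356, 0.0457, 0.2016]
ee_rot: [0.652, 0.758, -0.0, -0.0]
ft_force: [8.4, 2.2, -8.6]
grip_width: 0.266
grasp_force: 49.4
```

Request:
apply_moves(rows=[{"x": 5.9, "y": 0, "z": -4.8, "ax": 0, "ay": 0, "az": 0, "gripper": 1}, {"x": 0, "y": 0, "z": 0, "ax": 0, "ay": 0, "az": 0, "gripper": 1}, {"x": 0, "y": 0, "z": 0, "ax": 0, "ay": 0, "az": 0, "gripper": 1}, {"x": 0, "y": 0, "z": 0, "ax": 0, "ay": 0, "az": 0, "gripper": 1}, {"x": 0, "y": 0, "z": 0, "ax": 0, "ay": 0, "az": 0, "gripper": 1}])

```text
clock: 18.78
position: [0.5349, 0.0516, 0.2063]
ee_rot: [0.652, 0.758, 0.0, -0.0]
ft_force: [8.1, 3.2, -7.7]
grip_width: 0.268
grasp_force: 49.4
```

Request:
apply_moves(rows=[{"x": 0, "y": 0, "z": 0, "ax": 0, "ay": 0, "az": 0, "gripper": 1}, {"x": 0, "y": 0, "z": 0, "ax": 0, "ay": 0, "az": 0, "gripper": 1}, {"x": 0, "y": 0, "z": 0, "ax": 0, "ay": 0, "az": 0, "gripper": 1}, {"x": 0, "y": 0, "z": 0, "ax": 0, "ay": 0, "az": 0, "gripper": 1}, {"x": 0, "y": 0, "z": 0, "ax": 0, "ay": 0, "az": 0, "gripper": 1}])

```text
clock: 19.2
position: [0.5349, 0.0516, 0.2063]
ee_rot: [0.652, 0.758, 0.0, -0.0]
ft_force: [8.4, 2.9, -7.3]
grip_width: 0.267
grasp_force: 49.4
```

```bash
python3 d.py .5472 -.0241 .096;  python3 - <<'E'
from h import *
from workcell import *
c=camera("side")
cv2.imwrite("pics/final.png",cv2.resize(c["color"][140:280,140:330,::-1],(760,560),interpolation=cv2.INTER_CUBIC))
E
```

```text
t 19.2 p [0.5349 0.0516 0.2063] yaw 98.6 tz [-0.     0.001 -1.   ] w 0.267 g 49.4 F [ 8.4  2.9 -7.3]
tool delta mm [-76.8   0.9 110.2]
rotvec deg [-0.  -0.   0.1]
```

View pics/final.png

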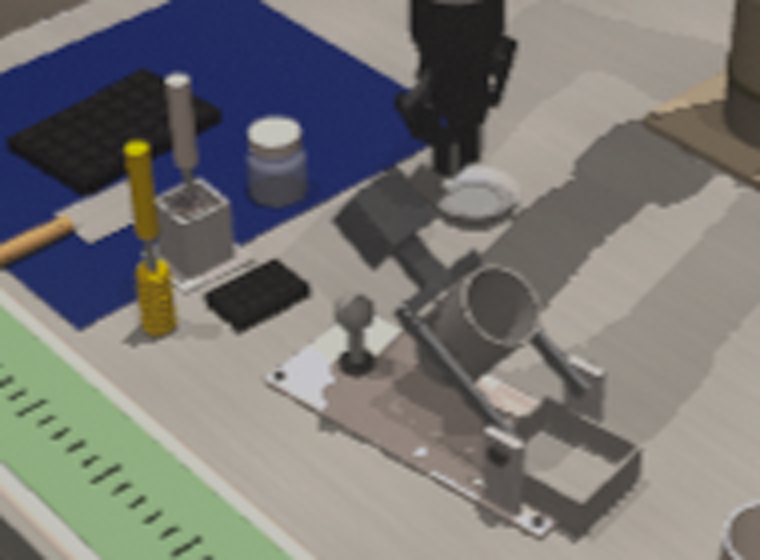

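The coupler is off the ball: the ball is bare at (355,310), and the cup is tipped about 36° at (490,310). The gripper holds the knob at (455,160) and the brush stands in its holder at (185,200). The pose is steady, so I hand in.

```bash
python3 -c "
from workcell import *
print(hand_in())"
```

```text
the job is handed in; nothing more can be done
None
```

The job is handed in at about 19 s of the 61 s allowed: I scrubbed the cup with two strokes, stood the brush back in its holder, and finished with the gripper holding the unlatched tongue steady at about 36°; no verdict came back.

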